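Light the strain viewer with the inspection light that has its cells in

ROBOT

A 6-joint arm with a two-finger parallel gripper is mounted at the origin on a cart in front of the work surface, level with it; the furniture and walls round the work are solid. World frame = base frame: x ahead of the robot, y to its left, z up, the work surface at z = 0. Lengths are in mm, angles in rad, forces in N, time in s.
With the tool pointing down it reaches from about 400 to 825 mm from the base axis. Payload 7 kg.
Tool frame: the origin (TCP) lies at the very end of the fingers, on their centre line; the grasp point (between the pads) lies 19 mm behind it; z points along the fingers, y is the direction in which the jaws open and shut (so a half turn about z gives the same grasp; the last joint's range is limited). The gripper opens to 88 mm and grips with 3 to 60 N. Pads are 19 mm wide; open, the fingers measure 130 mm over their backs; the gripper's body (78 mm by 193 mm) begins 47 mm behind the grasp point.
Start: joints at [1.525, 0.359, 0.012, 0, -1.224, -0.288], TCP at [221.162, 637.717, 226.561] pointing down, gripper open.
Joint ranges: [-3.07, 3.07], [-1.43, 2.12], [-1.02, 1.25], [-3.03, 1.67], [-3.05, -0], [-3.03, 3.03]. Speed limits (rad/s): [2.39, 2.39, 3.01, 3.14, 3.14, 3.14].

INTERFACE

Orientations are given as a unit quaternion [x, y, z, w].
In Python, from plant import bot gives the robot as it stands. Calls block until the motion is done:
- bot.move_ptp(position, orientation): joint-space move of the TCP to a pose.
- bot.line_to(position, velocity=150, ori=None): straight line of the TCP; ori=None keeps the orientation; velocity is the mean speed in mm/s.
- bot.move_joints(angles): joint-space move.
- bot.move_gripper(opening, force=None): finger opening in mm; force is the grip in N (None keeps the last); returns when the fingers have stopped.
- bot.pause(seconds).
- bot.solve_ik(position, orientation): joint angles nearest the present ones, or None.
- bot.read_state(): the state.
- bot.camera(name): name is "side" or "top"; returns the picture (480x640x3 uint8, red, green, blue); there is no depth.
- bot.get_calibration(name): a dict with "fx", "fy", "cx", "cy" (pixels), "view" (4x4, takes a point from world to camera coordinates). Camera axes: x right, y up, looking along -z (the intrinsics and any distortion apply to the point x, -y, -z); pixel columns grow to the right and rows downward; lengths in mm; the calibration is good to about 2 mm. A picture is of the moment at which its call begins. get_calibration takes no time and is no camera call.
A pose or a line that the arm cannot do raises bot.Unreachable and nothing moves.
- bot.close_job(): hands the job in, once; it reports no verdict.
The state is a dict: "t": time; "joint_pos": joint angles; "qvel": joint speeds; "tau": joint torques, N m; "tcp_pos": TCP position; "eef_rot": TCP orientation; "contact_force": force on the tool from outside, world axes, zero at the start; "moment": the same for the moment, N m; "width": finger opening in mm.
Only numpy, scipy, OpenCV 4.12 (cv2) and the standard library are available. Lean on these libraries where they do the work, as an engineer would, in place of code of your own. Each camera call takes 0.05 s, during which the arm holds its last target.

TASK

The bead on the strain viewer's stage is to be checked for stress, but only one of the two identical inspection lights standing in the wooden rack has its batteries in: lift each of them in turn, feel which is the heavier, and leave the lighter one standing lens-down in the rack as it was. Bring the heavier one to the strain viewer and gently lower it, upright and lens down, fully home into the flared collar on top. Finish while still holding it steady there, without letting go, and leave the other things on the bench where they are.

Things in the scene. Friction and masses are not known exactly. Their poses are not given: they have to be found in the camera images.
- light_1: one of two black metal inspection lights alike in all but weight, 150 mm long, lens-down in a rack hole. Origin: centre of the tail end, on top, 165 mm above the bench; its z axis points from tail to lens (down). Round: about 38 mm across at the tail (grip it there), 35 mm halfway, head 41 mm. Weighs 0.37 to 0.50 kg with its cells, 0.13 to 0.19 kg without.
- light_2: one of two black metal inspection lights alike in all but weight, 150 mm long, lens-down in a rack hole. Origin: centre of the tail end, on top, 165 mm above the bench; its z axis points from tail to lens (down). Round: about 38 mm across at the tail (grip it there), 35 mm halfway, head 41 mm. Weighs 0.37 to 0.50 kg with its cells, 0.13 to 0.19 kg without.
- light_1_lens (a point): centre of the lens end of light_1, its lowest point while it stands, 150 mm from its origin
- light_2_lens (a point): centre of the lens end of light_2, its lowest point while it stands, 150 mm from its origin
- rack: fixed wooden rack, 88 mm (its x) by 204 mm (its y), 50 mm high, with two holes 51 mm wide and 110 mm apart along its y, through its top board 35 mm deep in all; a light stands loosely in each, its lens on four short rubber strips on the base board. Origin: centre of the underside; z up.
- rack_well_1 (a point): centre, level with the top of the rubber strips, under one rack hole, 15 mm above the bench and 35 mm below the rack's top; a standing light's lens rests here
- rack_well_2 (a point): the same under the other rack hole
- viewer: fixed bench strain viewer, a grey frame 140 x 136 mm, 94 mm high, open to its front (its -x), with a mirror, a clear stage and a glass bead inside and a flared black collar on top. Origin: centre of the underside; z up.
- viewer_seat (a point): centre of the seat inside the collar, 94 mm above the bench: the lens end of a light rests here when fully home. The collar is a tube 22 mm high round it, 48 mm wide inside at the seat and flaring to 58 mm at the mouth; there is no spring, a rim of the top plate stops the light.
- dropper: small dropper bottle standing beside the strain viewer, 34 mm wide, 98 high; to be left where it is. Origin: centre of the underside
- pencil: pencil lying on the bench between rack and viewer, 153 mm long; to be left where it is. Origin: centre of the underside
- specs: violet spectacles lying at the front of the bench, 45 x 136 x 15 mm; to be left where it is. Origin: centre of the underside
- pad: note pad lying at the left of the bench, 137 x 90 x 14 mm; to be left where it is. Origin: centre of the underside
Mind the look-alikes: they are no part of the job. Leave any orange or yellow look-alike of the light_1 alone.

How it is judged:
By the outcome, as a careful person would: the job done as asked, in the order asked, and still so for the second after the job is handed in, while the arm keeps its last pose, push and grip.
It also fails if it takes over 58 s, if anything falls off the work surface, if the arm or the gripper's body presses on something with over 40 N, if the wrist force passes 120 N, or if a joint passes its speed limit or range.

## Working session

There is one attempt and no reset: what is moved stays moved. The work goes in short steps, each a Python script; the robot and the scene stay as the last script left them, time stands still between calls to the robot, and variables do not carry over. Pictures are saved under pics/ and viewed, and the job is handed in when it is done.

```bash
ls; mkdir -p pics; python3 - <<'E'
from plant import bot
import cv2
for n in("side","top"):
    im=bot.camera(n); cv2.imwrite(f"pics/{n}0.png",im[:,:,::-1]); c=bot.get_calibration(n); print(n,c)
print(bot.read_state())
E
```

```text
pics
side {'fx': 495.24240853406803, 'fy': 495.24240853406803, 'cx': 316.6845331839701, 'cy': 241.5409861442991, 'view': array([[ 8.32323415e-01, -5.54045596e-01,  1.64684985e-02,
        -3.47488744e+02],
       [ 3.75014044e-01,  5.84751850e-01,  7.19325893e-01,
        -3.15748601e+02],
       [-4.08169328e-01, -5.92535865e-01,  6.94477536e-01,
        -7.59715720e+02],
       [ 0.00000000e+00,  0.00000000e+00,  0.00000000e+00,
         1.00000000e+00]])}
top {'fx': 580.5206371008429, 'fy': 580.5206371008429, 'cx': 333.33745351781846, 'cy': 234.8849553370357, 'view': array([[ 2.91581591e-02, -9.99420036e-01, -1.75895861e-02,
         8.09340272e+01],
       [ 9.95218940e-01,  2.73855897e-02,  9.37512180e-02,
        -5.14384623e+02],
       [-9.32151445e-02, -2.02391021e-02,  9.95440262e-01,
        -1.16583899e+03],
       [ 0.00000000e+00,  0.00000000e+00,  0.00000000e+00,
         1.00000000e+00]])}
{'t': 0.1, 'joint_pos': array([ 1.52508154e+00,  3.59324659e-01,  1.11608705e-02, -2.90193299e-04,
       -1.22409320e+00, -2.88092081e-01]), 'qvel': array([-1.36108050e-03, -1.73654071e-03,  1.63964074e-03,  8.84650210e-04,
        8.54154913e-04, -3.37278907e-05]), 'tau': array([-1.19418033e-03, -5.84162235e+01,  2.93755746e+01,  7.01562345e+00,
        1.02669076e-02, -4.25422479e-05]), 'tcp_pos': array([221.0527878 , 637.32504676, 225.71812403]), 'eef_rot': array([ 9.86095445e-01, -1.66178285e-01, -4.71353813e-05,  7.41465434e-04]), 'contact_force': array([-0.05396523, -0.39709712, -0.8294015 ]), 'moment': array([-0.0350307 , -0.02541807,  0.02057062]), 'width': 87.56494350968379}
```

View pics/side0.png

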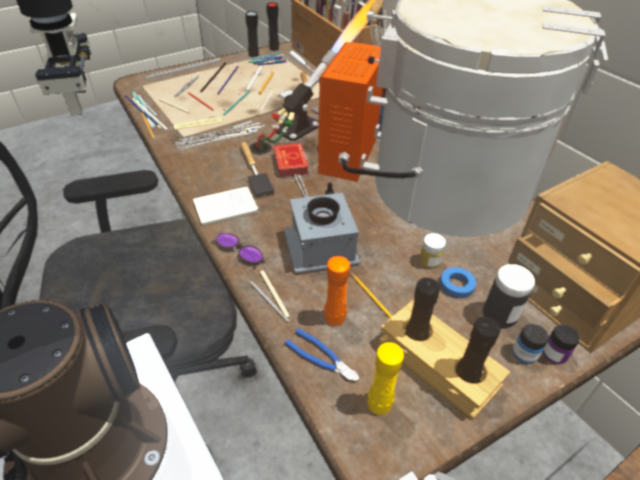

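View pics/top0.png

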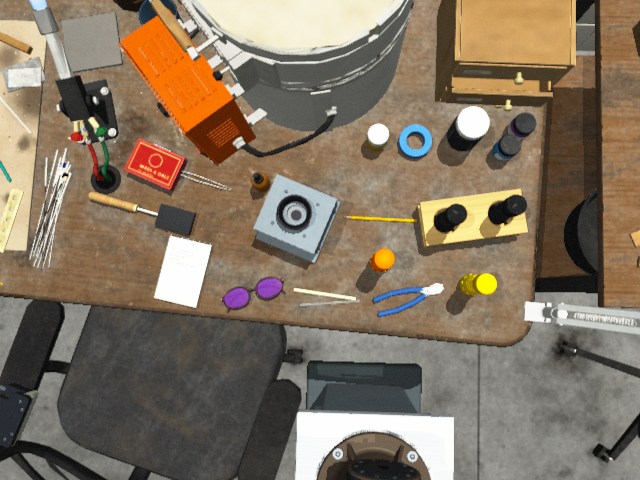

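The side view shows the two black lights in the wooden rack, tails at about (427,285) and (487,328). Possible confusions are the orange (337,290) and yellow (385,378) look-alikes and the far black pair at (252,33) and (272,25). The rack pair is the one described. In the top view, their tails are at about (457,213) and (515,205), and the collar is at about (295,213). Next I'll take a close crop.

```bash
python3 - <<'E'
import cv2,numpy as np
t=cv2.imread("pics/top0.png");s=cv2.imread("pics/side0.png")
a=cv2.resize(t[170:260,400:540],None,fx=4,fy=4,interpolation=cv2.INTER_CUBIC)
b=cv2.resize(t[160:270,245:355],None,fx=3.27,fy=3.27,interpolation=cv2.INTER_CUBIC)[:360]
c=cv2.resize(s[265:420,375:515],None,fx=3.6,fy=3.6,interpolation=cv2.INTER_CUBIC)
d=cv2.resize(s[180:280,280:370],None,fx=5,fy=5,interpolation=cv2.INTER_CUBIC)
def put(l,f):
    H=max(i.shape[0] for i in l); l=[cv2.copyMakeBorder(i,0,H-i.shape[0],0,0,0) for i in l]
    o=cv2.hconcat(l); k=min(1,800/o.shape[1],600/o.shape[0]); print(o.shape,k)
    cv2.imwrite(f,cv2.resize(o,None,fx=k,fy=k))
put([a],"pics/c1.png");put([b],"pics/c2.png");put([c],"pics/c3.png");put([d],"pics/c4.png")
E
```

```text
(360, 560, 3) 1
(360, 360, 3) 1
(558, 504, 3) 1
(500, 450, 3) 1
```

View pics/c1.png

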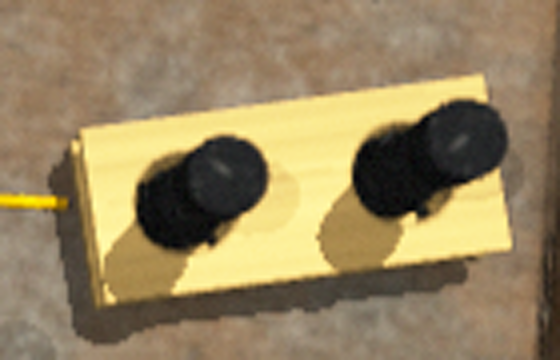

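View pics/c2.png

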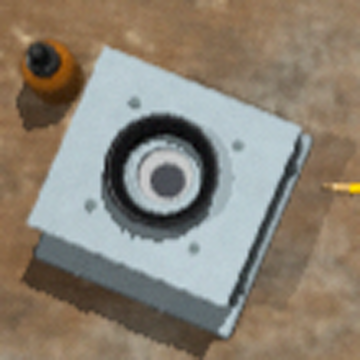

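View pics/c3.png

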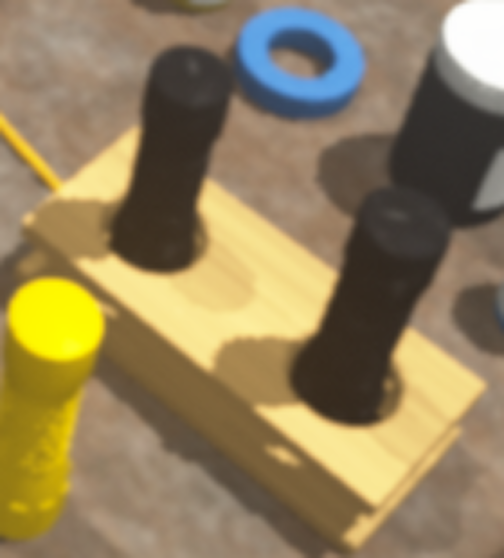

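View pics/c4.png

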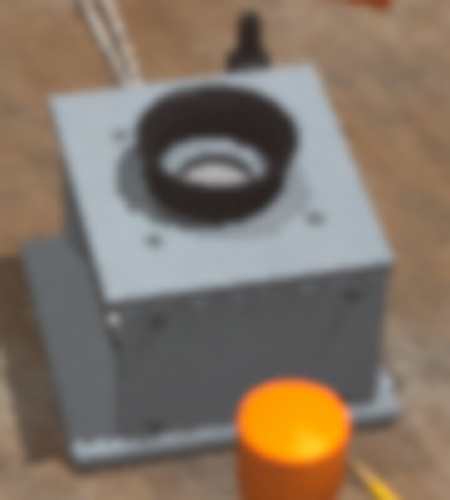

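The crops show two plain black lights in the rack; the orange and yellow ones stand outside it. I'll cast rays for the tails, rack corners and collar.

```bash
cat > h.py <<'E'
import numpy as np,cv2
from plant import bot
from scipy.spatial.transform import Rotation as R
CAL={n:bot.get_calibration(n) for n in("side","top")}
def ray(n,uv):
    c=CAL[n];V=np.array(c["view"]);d=np.array([(uv[0]-c["cx"])/c["fx"],-(uv[1]-c["cy"])/c["fy"],-1.])
    Rm=V[:3,:3];return -Rm.T@V[:3,3],Rm.T@d
def onz(n,uv,z):
    o,d=ray(n,uv);return o+d*(z-o[2])/d[2]
def tri(a,b):
    (o1,d1),(o2,d2)=ray("top",a),ray("side",b)
    s=np.linalg.lstsq(np.c_[d1,-d2],o2-o1,rcond=None)[0]
    p,q=o1+d1*s[0],o2+d2*s[1];return (p+q)/2,np.linalg.norm(p-q)
def proj(n,p):
    c=CAL[n];q=np.array(c["view"])@np.r_[p,1];return np.array([c["cx"]+c["fx"]*q[0]/-q[2],c["cy"]+c["fy"]*q[1]/q[2]])
E
python3 - <<'E'
from h import *
np.set_printoptions(precision=1,suppress=True)
f=lambda p,x0,y0,k:((p[0]+.5)/k-.5+x0,(p[1]+.5)/k-.5+y0)
T=[f(p,400,170,4) for p in((228,175),(467,141))]
S=[f(p,375,265,3.6) for p in((192,78),(405,222))]
for a,b in zip(T,S): print("tail",onz("top",a,165),onz("side",b,165),tri(a,b))
rc=np.array([onz("top",f(p,400,170,4),50) for p in((80,128),(484,74),(512,248),(102,306))])
print("rack",rc,rc.mean(0),[np.linalg.norm(rc[i]-rc[i-1]) for i in range(4)])
vc=np.array([onz("top",f(p,245,160,3.27),94) for p in((103,45),(308,130),(230,305),(28,228))])
print("viewer top",vc,vc.mean(0),[np.linalg.norm(vc[i]-vc[i-1]) for i in range(4)])
vs=np.array([onz("side",f(p,280,180,5),94) for p in((50,97),(318,65),(393,263),(108,302))])
print("viewer side",vs,vs.mean(0),[np.linalg.norm(vs[i]-vs[i-1]) for i in range(4)])
# collar, outer dark ring
for n,(x0,y0,x1,y1) in {"top":(270,188,322,240),"side":(304,194,343,226)}.items():
    g=cv2.cvtColor(cv2.imread(f"pics/{n}0.png"),cv2.COLOR_BGR2GRAY)[y0:y1,x0:x1]
    m=(g<60).astype(np.uint8)
    cs,_=cv2.findContours(m,cv2.RETR_EXTERNAL,cv2.CHAIN_APPROX_NONE)
    c=max(cs,key=cv2.contourArea);(u,v),ax,an=cv2.fitEllipse(c);print(n,"ring",u+x0,v+y0,ax,an,onz(n,(u+x0,v+y0),116),onz(n,(u+x0,v+y0),105))
print("rim c4",onz("side",f((218,137),280,180,5),116))
print("rim c2",onz("top",f((161,170),245,160,3.27),116), "seat ring",onz("top",f((167,179),245,160,3.27),90))
E
```

```text
tail [ 543.9 -129.1  165. ] [ 539.8 -130.9  165. ] (array([ 543.7, -129.2,  160.9]), np.float64(2.019012982263591))
tail [ 562.3 -236.5  165. ] [ 559.9 -236.7  165. ] (array([ 562. , -236.5,  163.2]), np.float64(1.5428614480073226))
rack [[ 581.5  -76.8   50. ]
 [ 614.3 -278.9   50. ]
 [ 526.7 -292.7   50. ]
 [ 492.   -89.1   50. ]] [ 553.7 -184.4   50. ] [np.float64(90.35801783938476), np.float64(204.80516680707996), np.float64(88.66875477036112), np.float64(206.58598045102994)]
viewer top [[623.  209.3  94. ]
 [574.9  85.4  94. ]
 [469.5 128.4  94. ]
 [511.9 249.6  94. ]] [544.8 168.2  94. ] [np.float64(118.18108461134686), np.float64(132.92556673276815), np.float64(113.79068079496571), np.float64(128.39630279909946)]
viewer side [[512.9 249.9  94. ]
 [621.9 206.4  94. ]
 [573.2  88.4  94. ]
 [466.3 130.4  94. ]] [543.6 168.8  94. ] [np.float64(128.28093631898633), np.float64(117.38204130939374), np.float64(127.71457101422375), np.float64(114.89624742926526)]
top ring 293.8330364227295 212.2458724975586 (32.851383209228516, 33.17140579223633) 140.2843017578125 [544.5 170.  116. ] [546. 171. 105.]
side ring 322.5630359649658 210.53961181640625 (25.349842071533203, 29.24138069152832) 79.59402465820312 [535.8 159.9 116. ] [543.3 170.5 105. ]
rim c4 [543.1 168.3 116. ]
rim c2 [545.7 170.  116. ] seat ring [543.8 168.5  90. ]
```

The tails triangulate to z of about 161 and 163, against 165 given. Their spacing is 109 mm (110 given), the rack measures 205×89, and the two views put the collar within about 2 mm at (544.5,169). All consistent. Before sweeping I'll check clearance to the pot and plan the IK.

```bash
cat >> h.py <<'E'
L=[np.array([543.8,-129.4]),np.array([562.3,-236.8])]
SEAT=np.array([544.5,168.9])
u=np.array([.9865,.164])  # rack x
def down(yaw_jaw):  # tool z down, tool y along given heading
    y=np.array([np.cos(yaw_jaw),np.sin(yaw_jaw),0]);z=np.array([0,0,-1.])
    return R.from_matrix(np.c_[np.cross(y,z),y,z]).as_quat()
E
python3 - <<'E'
from h import *
np.set_printoptions(precision=2,suppress=True)
s=bot.read_state(); M=R.from_quat(s["eef_rot"]).as_matrix(); print("jaw",M[:,1])
print("pot base side",[onz("side",p,0) for p in((379,190),(440,218),(500,222))])
print("pot top-rim from top", [onz("top",p,300) for p in((235,110),(300,128),(370,105))],"z100",onz("top",(300,128),100))
print("orange box",onz("side",(320,172),0),onz("side",(365,180),0))
a=np.arctan2(u[1],u[0])
for n,xyz,y in (("A",(240,420,300),a),("L1",(*L[0],126),a),("L2",(*L[1],126),a),("seat",(*SEAT,205),a)):
    for k in(0,np.pi): print(n,k,bot.solve_ik(list(xyz),list(down(y+k))))
E
```

```text
jaw [-0.33 -0.94  0.  ]
pot base side [array([777.19, 260.7 ,   0.  ]), array([831.41, 100.98,   0.  ]), array([939.86,  14.96,   0.  ])]
pot top-rim from top [array([683.95, 254.32, 300.  ]), array([656.83, 148.38, 300.  ]), array([697.32,  37.09, 300.  ])] z100 [713.07 165.31 100.  ]
orange box [695.28 401.83   0.  ] [772.92 312.06   0.  ]
A 0 [ 1.46 -0.01 -0.27  0.   -1.3   1.85]
A 3.141592653589793 [ 1.46 -0.01 -0.27  0.   -1.3  -1.29]
L1 0 None
L1 3.141592653589793 [ 0.12  0.26 -0.38  0.   -0.93  0.05]
L2 0 [-0.08  0.33 -0.27  0.   -0.97 -2.9 ]
L2 3.141592653589793 [-0.08  0.33 -0.27  0.   -0.97  0.24]
seat 0 [ 0.64  0.2  -0.26  0.   -1.11  2.66]
seat 3.141592653589793 [ 0.64  0.2  -0.26  0.   -1.11 -0.48]
```

```bash
cat >> h.py <<'E'
A=np.arctan2(u[1],u[0])+np.pi
def force(n=8):
    f=[]
    for _ in range(n):
        bot.pause(.03); f.append(bot.read_state()["contact_force"])
    return np.mean(f,0),np.std(f,0)
E
python3 - <<'E'
from h import *
np.set_printoptions(precision=2,suppress=True)
q=down(A)
bot.move_ptp([260,430,300],list(q))
bot.move_ptp([*L[0],260],list(q)); 
bot.move_gripper(70)
bot.line_to([*L[0],205],150); bot.pause(.2)
s=bot.read_state();print(s["t"],s["tcp_pos"],s["width"],force())
for n in("side","top"): cv2.imwrite(f"pics/{n}1.png",bot.camera(n)[:,:,::-1])
E
python3 - <<'E'
import cv2
s=cv2.imread("pics/side1.png")[180:420,340:560];t=cv2.imread("pics/top1.png")[130:300,380:560]
a=cv2.resize(s,None,fx=1.8,fy=1.8);b=cv2.resize(t,(int(180*2.2),432))
cv2.imwrite("pics/v1.png",cv2.hconcat([a,b]))
E
```

```text
4.5417 [ 544.47 -129.43  206.18] 70.00226425706335 (array([-0.14,  0.11, -0.08]), array([0.42, 0.72, 0.43]))
```

View pics/v1.png

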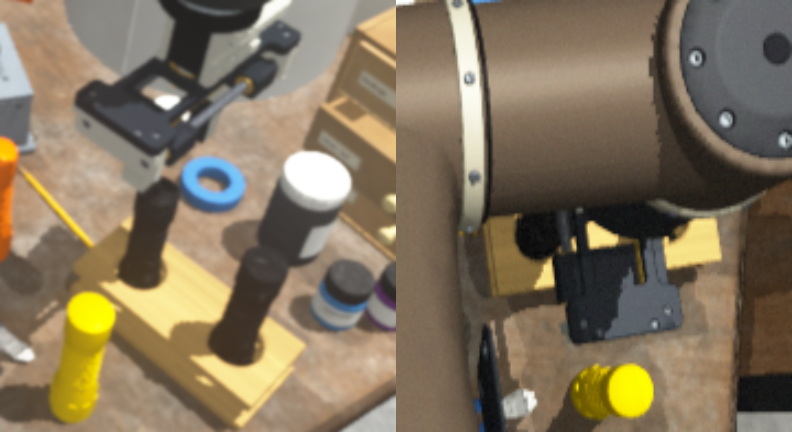

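```bash
python3 - <<'E'
from h import *
t=np.array([544.5,-129.4,206])
print([ (n,proj(n,t),proj(n,t+[-90,-15,80]),proj(n,[*L[0],165])) for n in("side","top")])
E
```

```text
[('side', array([434.15409971, 266.90595169]), array([403.22713041, 259.53305353]), array([429.17678074, 284.64458946])), ('top', array([461.36894329, 209.98137249]), array([480.56456329, 259.60393891]), array([456.78633394, 213.45924461]))]
```

The projected gripper matches the picture: it is over light 1, with its body near (480,250) in the top view. Now I'll grip and weigh light 1.

```bash
python3 - <<'E'
from h import *
np.set_printoptions(precision=2,suppress=True)
bot.line_to([*L[0],126],100); bot.pause(.1)
print("pre",force())
bot.move_gripper(30,25); s=bot.read_state();print(s["t"],"w",s["width"],s["tcp_pos"],"grip",force(4))
bot.line_to([*L[0],151],60); bot.pause(.3)
s=bot.read_state();print(s["t"],s["tcp_pos"],s["width"],"lift",force(12),s["moment"])
cv2.imwrite("pics/side2.png",bot.camera("side")[:,:,::-1])
E
python3 - <<'E'
import cv2
s=cv2.imread("pics/side2.png")[200:420,350:550]
cv2.imwrite("pics/v2.png",cv2.resize(s,None,fx=2.7,fy=2.7))
E
```

```text
pre (array([-0.  , -0.13,  0.28]), array([0.49, 0.39, 0.34]))
6.8833 w 35.08706356030858 [ 543.81 -129.38  126.  ] grip (array([ 0.2 ,  0.06, -0.24]), array([0.38, 0.27, 0.43]))
7.8833 [ 543.64 -129.41  150.7 ] 35.21802545253971 lift (array([-0.05, -0.21, -3.43]), array([0.44, 0.48, 0.34])) [ 0.02 -0.07 -0.05]
```

View pics/v2.png

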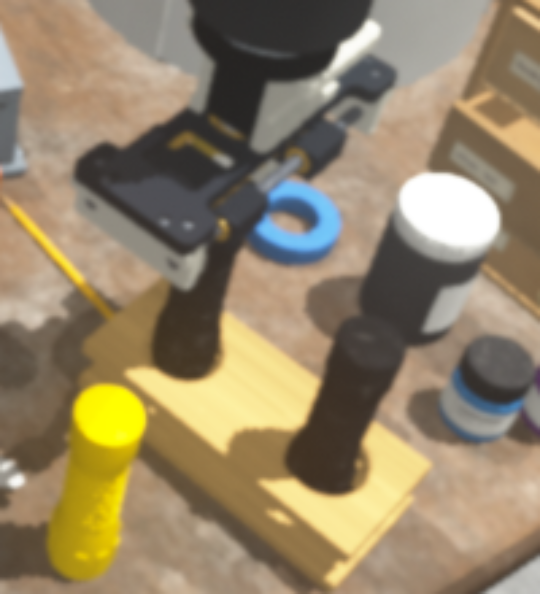

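Light 1 lifted in the gripper with its head still inside the hole, reading about 3.4 N. I'll set it back and weigh light 2.

```bash
python3 - <<'E'
from h import *
np.set_printoptions(precision=2,suppress=True)
bot.line_to([*L[0],126.3],50); bot.pause(.15); print("down",force(4))
bot.move_gripper(70)
bot.line_to([*L[0],200],200)
bot.line_to([*L[1],200],200)
bot.line_to([*L[1],126],120); bot.pause(.1)
print("pre",force())
bot.move_gripper(30,25); s=bot.read_state();print(s["t"],"w",s["width"],s["tcp_pos"])
bot.line_to([*L[1],151],60); bot.pause(.3)
s=bot.read_state();print(s["t"],s["tcp_pos"],s["width"],"lift",force(12),s["moment"])
cv2.imwrite("pics/side3.png",bot.camera("side")[:,:,::-1])
E
python3 - <<'E'
import cv2
s=cv2.imread("pics/side3.png")[200:420,350:550]
cv2.imwrite("pics/v3.png",cv2.resize(s,None,fx=2.7,fy=2.7))
E
```

```text
down (array([-0.94, -0.53, -1.8 ]), array([0.48, 0.17, 0.6 ]))
pre (array([-0.1 , -0.09,  0.22]), array([0.51, 0.39, 0.51]))
13.05 w 35.70726438891691 [ 562.34 -236.79  126.01]
13.9167 [ 562.14 -236.78  150.67] 35.47653401512614 lift (array([-0.21,  0.09, -1.44]), array([0.33, 0.28, 0.61])) [ 0.11 -0.05 -0.03]
```

View pics/v3.png

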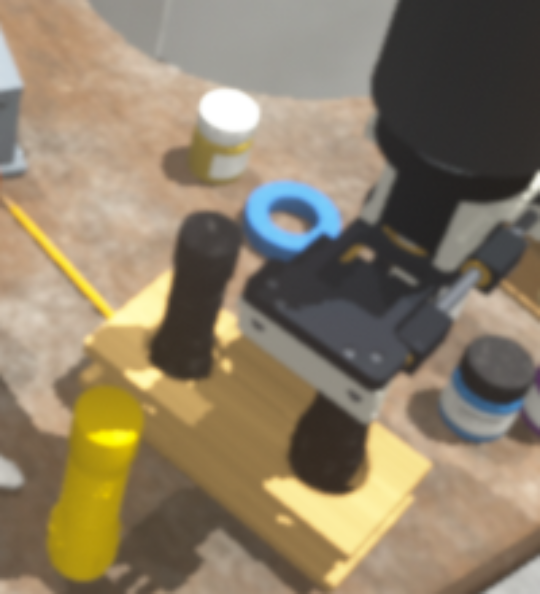

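Light 2 reads about 1.5 N and light 1 about 3.5 N, so light 1 (by the pencil) is the heavier. I'll set light 2 down, retreat, and locate light 1's tail again, since it looks to lean slightly.

```bash
python3 - <<'E'
from h import *
np.set_printoptions(precision=2,suppress=True)
bot.line_to([*L[1],126.2],50); bot.pause(.15); print("down",force(4))
bot.move_gripper(70)
bot.line_to([*L[1],210],150)
bot.line_to([*L[0],210],200); bot.pause(.1); print(bot.read_state()["t"])
cv2.imwrite("pics/side4.png",bot.camera("side")[:,:,::-1])
E
python3 - <<'E'
import cv2
s=cv2.imread("pics/side4.png")[265:420,375:515]
cv2.imwrite("pics/v4.png",cv2.resize(s,None,fx=3.6,fy=3.6,interpolation=cv2.INTER_CUBIC))
E
```

```text
down (array([-1.  , -0.04,  0.28]), array([0.36, 0.47, 0.17]))
17.5833
```

View pics/v4.png

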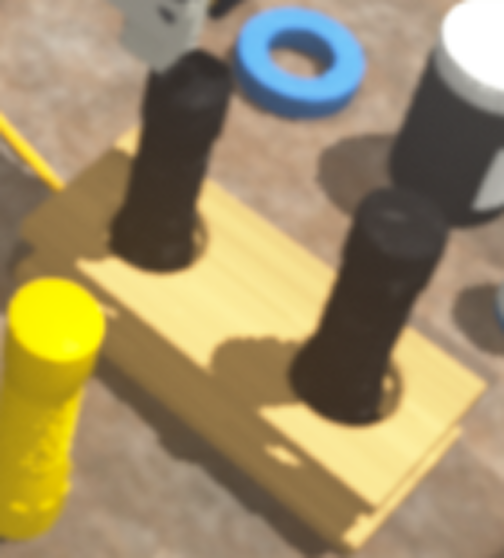

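Both lights stand as they did before, with tails at crop (190,80) and (405,220). Next I'll grip light 1, lift it clear and carry it high to above the collar, with the jaws turned tangential for clearance from the pot.

```bash
cat >> h.py <<'E'
QV=list(down(np.deg2rad(265)))
E
python3 - <<'E'
from h import *
np.set_printoptions(precision=2,suppress=True)
print(bot.solve_ik([*SEAT,205],QV))
bot.line_to([*L[0],126],120); bot.pause(.1)
bot.move_gripper(30,35); s=bot.read_state();print(s["t"],"w",s["width"])
bot.line_to([*L[0],200],70)
bot.line_to([*L[0],300],150); bot.pause(.15)
print("held",force())
bot.line_to([544,20,300],130,ori=list(down((A+np.deg2rad(265))/2)))
bot.line_to([*SEAT,300],130,ori=QV)
bot.line_to([*SEAT,245],80); bot.pause(.3)
s=bot.read_state();print(s["t"],s["tcp_pos"],s["width"],force())
for n in("side","top"): cv2.imwrite(f"pics/{n}5.png",bot.camera(n)[:,:,::-1])
E
python3 - <<'E'
import cv2
s=cv2.imread("pics/side5.png")[90:290,240:400]
t=cv2.imread("pics/top5.png")[130:290,220:380]
cv2.imwrite("pics/v5.png",cv2.hconcat([cv2.resize(s,(400,500),interpolation=cv2.INTER_CUBIC),cv2.resize(t,(400,500))]))
E
```

```text
[ 0.64  0.2  -0.26  0.   -1.11  0.84]
19.25 w 34.692984295413446
held (array([-0.03,  0.09, -3.58]), array([0.54, 0.32, 0.44]))
25.4167 [544.61 169.   245.38] 34.398994572199605 (array([-0.06,  0.05, -4.  ]), array([0.15, 0.44, 0.21]))
```

View pics/v5.png

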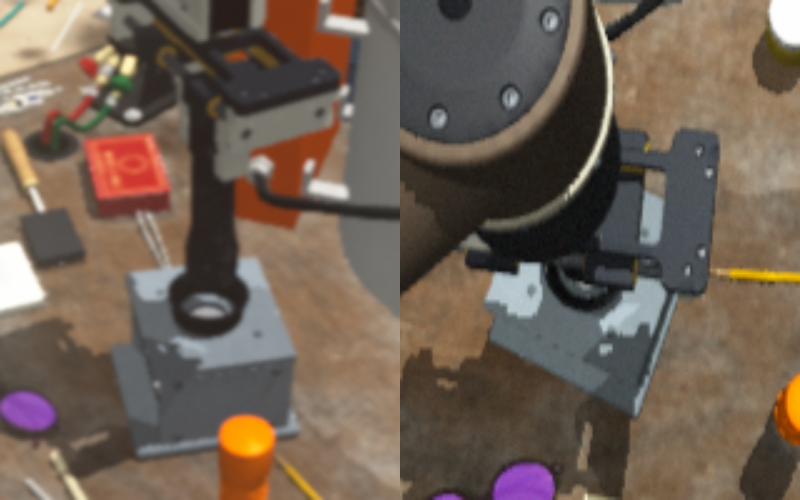

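View pics/side5.png

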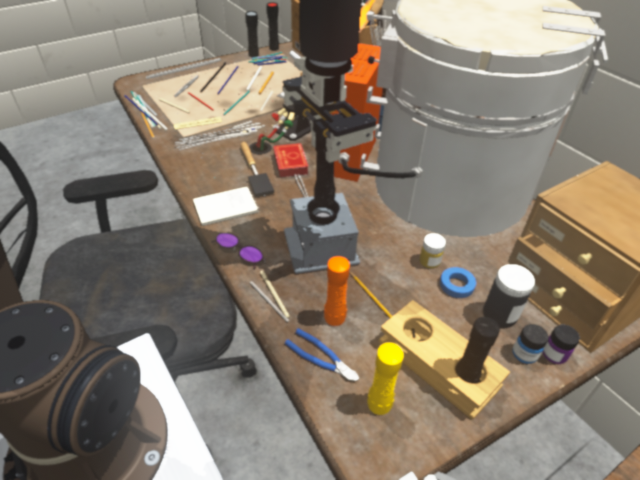

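```bash
python3 - <<'E'
from h import *
for z in(134,150,170,190,210,230): print(z,proj("side",[544.6,169,z]))
s=cv2.imread("pics/side5.png");g=cv2.cvtColor(s,cv2.COLOR_BGR2GRAY)
for r in range(150,206,4):
    c=np.where(g[r,300:350]<55)[0]+300; print(r,c.min() if len(c) else 0,c.max() if len(c) else 0,(c.min()+c.max())/2 if len(c) else 0)
cv2.imwrite("pics/v6.png",cv2.resize(s[140:240,280:370],None,fx=6,fy=6,interpolation=cv2.INTER_CUBIC))
E
```

```text
134 [323.87854283 199.63329784]
150 [324.09371433 193.32890847]
170 [324.36965366 185.24405997]
190 [324.65366014 176.92284904]
210 [324.94609279 168.35475674]
230 [325.24733225 159.52863058]
150 317 325 321.0
154 317 324 320.5
158 317 324 320.5
162 317 344 330.5
166 317 346 331.5
170 317 349 333.0
174 317 332 324.5
178 317 332 324.5
182 316 332 324.0
186 315 333 324.0
190 315 333 324.0
194 315 333 324.0
198 315 332 323.5
202 311 335 323.0
```

View pics/v6.png

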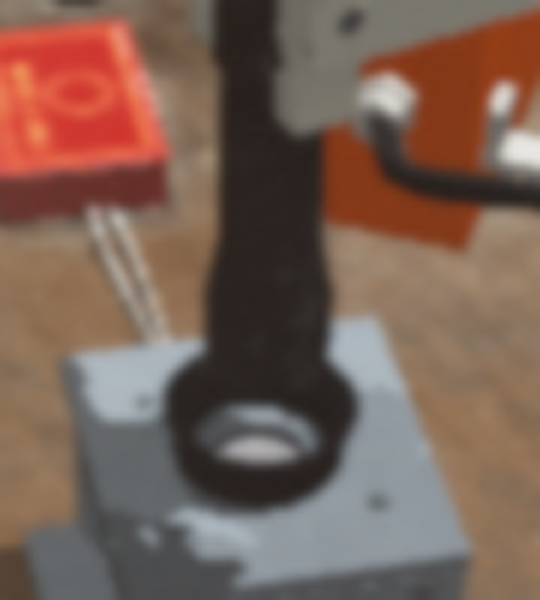

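The light's axis column (324.0) agrees with the projection (324.3) at 170–194, so it is upright and centred within about 1 mm. I'll lower it in small steps while watching force.

```bash
python3 - <<'E'
from h import *
np.set_printoptions(precision=2,suppress=True)
b=force(8)[0]
z=245
bot.line_to([*SEAT,226],60)
for z in [221,216,212,209,207,206,205.3,204.7,204.1,203.5,202.9]:
    bot.line_to([*SEAT,z],25); bot.pause(.06)
    f=force(4)[0]-b; s=bot.read_state(); print(z,s["tcp_pos"],f,s["width"])
    if f[2]>3.5 or np.hypot(f[0],f[1])>5: break
print(s["t"])
for n in("side","top"): cv2.imwrite(f"pics/{n}7.png",bot.camera(n)[:,:,::-1])
s=cv2.imread("pics/side7.png")
cv2.imwrite("pics/v7.png",cv2.resize(s[140:240,280:370],None,fx=6,fy=6,interpolation=cv2.INTER_CUBIC))
E
```

```text
221 [544.57 168.92 221.17] [ 0.17 -0.4   0.17] 34.50895517000862
216 [544.55 168.94 216.04] [-0.18  0.03  0.02] 34.98685430040746
212 [544.55 168.95 212.07] [ 0.54 -0.16  0.13] 35.16504756420986
209 [544.55 168.91 209.05] [ 0.38  0.23 -0.04] 34.83609776434555
207 [544.54 168.92 207.04] [ 0.17  0.51 -0.07] 35.12930742471422
206 [544.5  168.91 205.99] [0.11 0.11 0.24] 34.72555687579883
205.3 [544.64 168.92 205.48] [ 0.25 -0.1   2.12] 34.686993085337164
204.7 [544.95 168.96 205.34] [ 0.68 -0.51  7.86] 34.725970021339705
30.325
```

View pics/v7.png

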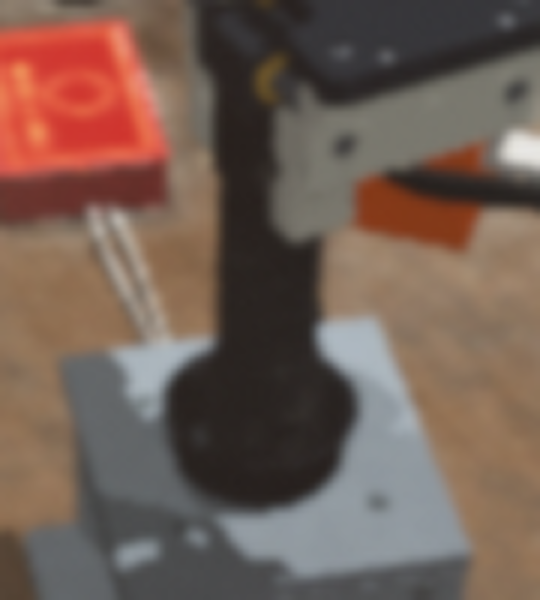

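The light sits inside the collar. Contact came at TCP z 205.4, against 205 expected for a lens height of 94, with no side force. I'll ease the push slightly, check the bench, and hand in.

```bash
python3 - <<'E'
from h import *
np.set_printoptions(precision=2,suppress=True)
bot.line_to([*SEAT,205.0],10); bot.pause(.4)
s=bot.read_state(); print(s["t"],s["tcp_pos"],s["width"],force(6))
cv2.imwrite("pics/side8.png",bot.camera("side")[:,:,::-1])
E
```

```text
31.075 [544.84 168.99 205.36] 34.75987594931648 (array([ 0.37, -0.66,  5.28]), array([0.46, 0.2 , 0.39]))
```

View pics/side8.png

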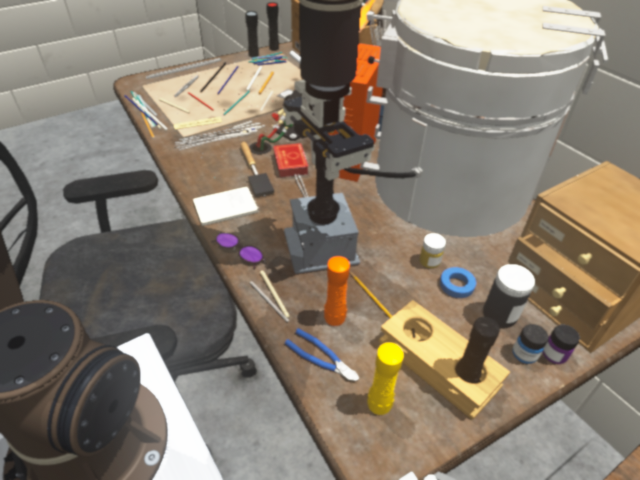

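The light is home in the collar at (323,208), and the other light stands in the rack at (478,350). Nothing else has moved.

```bash
python3 - <<'E'
from plant import bot
print(bot.close_job())
E
```

```text
the job is handed in; nothing more can be done
None
```

The heavier light is seated in the strain viewer's collar, upright and lens down, and the gripper was still holding it when I handed the job in at about 31 s.

- **Weighing:** I lifted each light in the rack by 25 mm. The one nearer the pencil read about 3.5 N and the other about 1.5 N. While carried, the heavier one read 3.6–4.0 N, which fits a light with cells in. I set the lighter one back lens-down in its hole.
- **Seating:** The light touched down with the tool at z = 205.4 mm, against 205 mm calculated for fully home. The final reading was about 5 N upward on the tool, with side force under 1 N.
- **Last picture:** It shows the light upright in the collar, the lighter light standing in the rack, and the pencil, specs, pad and the orange and yellow look-alikes where they were. The dropper is hidden behind the arm in that view, so I could not check it at the end; the gripper stayed well above it.

No check failed. The only disagreement was 2–4 mm between the two cameras on the light positions before gripping, and both grips held well.

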